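Eject a jammed cassette with the stiff rocker lever and stand it in its stand

TASK

Get the cassette out of the deck: press the red bar on the tail of the eject lever down, never harder than 25 newtons, until you feel the lever firmly on its stop and the cassette has risen as far as it will go. Then take the cassette by its raised top edge, lift it out and lower it gently, upright, all the way into the slot of the wooden stand, and let go. Leave the four loose parts on the bench where they are.

Things in the scene. Friction and masses are not known exactly. Their poses are not given: they have to be found in the camera images.
- deck: Silver deck chassis, 128 x 156 mm, flat top 97 mm above the bench, fixed in a cast clamp (with T-bar 131 mm to either side in y, below 68 mm). Origin at bench level under the middle of the cassette slot; z up; +x to the rear: front panel at x = -72 mm, rear at +56 mm. The slot (14 x 103 mm) runs along y. The cassette starts on ledges 32 mm above the bench, its top edge 1 mm below the chassis top.
- eject_lever: Steel rocker, 14 mm wide, with its screw and red bar. Origin on its pivot (deck x = -68, z = 40 mm); its x runs along it to the end under the cassette: 0.24 rad below level at rest, 0.26 above on its hard stop. Pressing the bar down 33 to 37 mm (first few free) lifts the cassette 31 mm. The stiff pivot yields at 4 to 9 N on the bar and stays where left, holding the cassette up.
- press_axis (a point): Fixed point on the deck (x = -138, y = 0, z = 60 mm; deck's axes): press the red bar along the vertical line through it. The bar, a round red rod 12 mm thick and 34 mm long lying along deck y, drifts 6 mm either side along deck x as the lever tips. Its height is not measured.
- slot_mouth (a point): Middle of the cassette slot at chassis-top level; deck's axes. The top is flat and clear 50 mm to both sides (x). About the red bar: it sits on a brass screw set differently each time by up to 14 mm. Its top starts 70 to 87 mm above the bench and is 37 to 51 mm above it where the lever meets its stop. Find both by feel, slowly.
- cassette_mid (a point): Centre of the dark grey cassette with cream labels and an orange strip on its top edge: 12 mm thick (its x), 100 mm long (its y), 64 mm high (its z), 50 g. Upright, its long side along the deck's y, so loose in the slot (1 mm each side) that it may lean a little. The centre starts 64 mm above the bench; fully raised it is at 95 mm, the top edge 30 mm above the chassis top.
- stand: Wooden cassette stand screwed to the bench, base 62 x 138 x 6 mm, fixed. Origin at bench level under the middle of its slot, z up. The slot runs along its y: 22 mm wide (x), 116 mm long (y), floor 6 mm and wall tops 32 mm above the bench; a cassette standing in it has its centre 38 mm above the bench and its upper half free.
- reel_motor: Loose black reel motor, standing: 38 mm across, 46 mm high with its shaft. Origin at its underside. Leave alone.
- head_gauge: Loose brass head-height gauge, 34 x 34 mm foot, 38 mm high. Origin at its underside. Leave alone.
- pinch_roller: Loose black rubber pinch roller, standing: 26 mm across, 17 mm high. Origin at its underside. Leave alone.
- tape_window: Loose clear acrylic tape window lying flat, 58 x 100 x 4 mm. Origin at its underside. Leave alone.
Things that resemble listed ones, but are neither listed nor needed, are in the scene too. Of the things that look like the part that bears cassette_mid, the smallest one is meant. Of the things that look like the stand, take the one that is nearest to the robot's base at the start.

How it is judged:
By the outcome, as a careful person would: the job done as asked, in the order asked, and still so for the second after the job is handed in, with the robot touching nothing.
It also fails if it takes over 72 s, if anything falls off the work surface, if the arm or the gripper's body presses on something with over 40 N, if the wrist force passes 120 N, or if a joint passes its speed limit or range.

ROBOT

A 6-joint arm with a two-finger parallel gripper is mounted at the origin on the work surface. World frame = base frame: x ahead of the robot, y to its left, z up, the work surface at z = 0. Lengths are in m, angles in degrees, forces in N, time in s.
With the tool pointing down it reaches from about 0.4 to 0.825 m from the base axis. Payload 7 kg.
Tool frame: the origin (TCP) lies at the very end of the fingers, on their centre line; the grasp point (between the pads) lies 19 mm behind it; z points along the fingers, y is the direction in which the jaws open and shut (so a half turn about z gives the same grasp; the last joint's range is limited). The gripper opens to 88 mm and grips with 3 to 60 N. Pads are 19 mm wide; open, the fingers measure 130 mm over their backs; the gripper's body (78 mm by 193 mm) begins 47 mm behind the grasp point.
Start: joints at [83.428, 20.546, 0.682, 0, -70.136, -16.507], TCP at [0.265, 0.621, 0.227] pointing down, gripper open.
Joint ranges: [-176.03, 176.03], [-82.01, 121.73], [-58.28, 71.71], [-173.87, 95.51], [-174.79, -0.11], [-173.66, 173.66]. Speed limits (degrees/s): [136.94, 136.94, 172.46, 180, 180, 180].

INTERFACE

Orientations are given as [roll, pitch, yaw] about the fixed x, y, z axes, in that order (R = Rz(yaw) Ry(pitch) Rx(roll)).
In Python, from plant import ctrl gives the robot as it stands.
- The arm moves only by the tool move_arm, never from a script. Its argument "increments" is a list of rows, each a list of 2 entries, a list of its own where there are three numbers: the shift along the world's x, y, z in mm, then the turn about the world's z in rad. A call has exactly 8 rows; each row shifts and turns the pose as measured when the row begins; what a row does not reach is not made up. A row lasts 1/10 s, in which the tool goes at most 50 mm and 8.59 degrees, less where a joint would pass 70% of its speed; a pose out of reach is approached as far as the arm can. A call with a gripper value outside its range is refused whole. "jaw" is the gripper command: -1 is shut, 1 is fully open, values between are in proportion, set as the call begins (left out, the last holds). The fingers move at their own pace and stop on an object; the grip force is fixed at half the most. Time passes only in rows, so rows that do not move let the fingers close, or fill a call up. It gives the time, the measured TCP pose, the force and the opening at its end, in the units of the state.
- ctrl.get_obs(): the state, without advancing time (a new reading comes with each control period).
- ctrl.snapshot(name): name is "scene" or "top"; returns a dict with "color" (384x512x3 uint8, red, green, blue), "fx", "fy", "cx", "cy" (pixels), "D" ([k1, k2, p1, p2, k3] as OpenCV has them; the pictures are not rectified), "R" (3x3) and "t" (3): a world point X has camera coordinates R X + t. Camera axes: x right, y down, z forward; pixel columns grow to the right and rows downward; lengths in m; the calibration is good to about 2 mm. A picture is of the moment at which its call begins. There is no depth.
- ctrl.close_job(): hands the job in, once; it reports no verdict.
The state is a dict: "clock": time; "joint_pos": joint angles; "qvel": joint speeds; "tau": joint torques, N m; "tool_pos": TCP position; "orientation": TCP orientation; "force": force on the tool from outside, world axes, zero at the start; "moment": the same for the moment, N m; "opening": finger opening in m.
Only numpy, scipy, OpenCV 4.12 (cv2) and the standard library are available. Lean on these libraries where they do the work, as an engineer would, in place of code of your own. Each camera call takes 0.05 s, during which the arm holds its last target.

## Working session

There is one attempt and no reset: what is moved stays moved. The work goes in short steps, Python scripts to look and compute and a tool call to move; the robot and the scene stay as the last step left them, time stands still between calls to the robot, and variables do not carry over. Pictures are saved under pics/ and viewed, and the job is handed in when it is done.

Besides the shell and the picture viewer there is one more tool, called after "Request:" in YAML: its name, and indented under it one key for each argument. move_arm: Moves the arm, as the interface text tells. Its arguments: {"type":"object","properties":{"increments":{"type":"array","items":{"type":"array"}},"jaw":{"type":"number"}},"required":["increments"]}

```bash
mkdir -p pics
cat > h.py <<'E'
import numpy as np,cv2,pickle
from plant import ctrl
def snap(n,tag):
    s=ctrl.snapshot(n); pickle.dump(s,open(f'pics/{tag}.pkl','wb'))
    cv2.imwrite(f'pics/{tag}.png',s['color'][:,:,::-1]); return s
def load(tag): return pickle.load(open(f'pics/{tag}.pkl','rb'))
def K(s): return np.array([[s['fx'],0,s['cx']],[0,s['fy'],s['cy']],[0,0,1.]])
def ray(s,uv):
    p=cv2.undistortPoints(np.array(uv,float).reshape(-1,1,2),K(s),np.array(s['D'],float)).reshape(-1,2)
    R=np.array(s['R']);t=np.array(s['t'])
    d=np.c_[p,np.ones(len(p))]@R
    return -R.T@t,d
def atz(s,uv,z):
    c,d=ray(s,uv); return c+d*((z-c[2])/d[:,2])[:,None]
def proj(s,X):
    R=np.array(s['R']);t=np.array(s['t'],float)
    return cv2.projectPoints(np.array(X,float).reshape(-1,1,3),cv2.Rodrigues(R)[0],t,K(s),np.array(s['D'],float))[0].reshape(-1,2)
def crop(tag,x0,y0,x1,y1,f,out):
    im=cv2.imread(f'pics/{tag}.png')[y0:y1,x0:x1]
    cv2.imwrite(f'pics/{out}.png',cv2.resize(im,None,fx=f,fy=f,interpolation=cv2.INTER_CUBIC))
E
python3 - <<'E'
from h import *
for n in('scene','top'):
    s=snap(n,n+'0'); print(n,s['fx'],s['D'],-np.array(s['R']).T@s['t'],np.array(s['R']).round(3).tolist())
print(ctrl.get_obs())
E
```

```text
scene 355.8070984712226 [-0.0748765  0.         0.         0.         0.       ] [ 1.29881017 -0.13847148  0.79316421] [[0.308, 0.951, -0.002], [0.655, -0.214, -0.725], [-0.69, 0.221, -0.689]]
top 397.0232258259871 [0.01758934 0.         0.         0.         0.        ] [0.52615236 0.08027769 1.05409438] [[-0.02, -0.999, 0.028], [-0.997, 0.018, -0.074], [0.074, -0.029, -0.997]]
{'clock': 0.1, 'joint_pos': array([ 8.34288217e+01,  2.05870945e+01,  6.40243254e-01, -1.60355665e-02,
       -7.01379738e+01, -1.65067177e+01]), 'qvel': array([-0.09165451, -0.04241808,  0.25517238,  0.0267117 , -0.03705085,
       -0.04482136]), 'tau': array([-1.30769084e-03, -5.84164345e+01,  2.93754601e+01,  7.01552063e+00,
        1.02428271e-02, -4.98003226e-05]), 'tool_pos': array([0.26445368, 0.62056492, 0.22573369]), 'orientation': array([ 1.79914387e+02, -9.64899607e-03, -2.30833481e+01]), 'force': array([ 0.17870315, -0.11894151, -0.12466846]), 'moment': array([-0.03784064,  0.01303822, -0.00659509]), 'opening': 0.08777507915336892}
```

View pics/scene0.png

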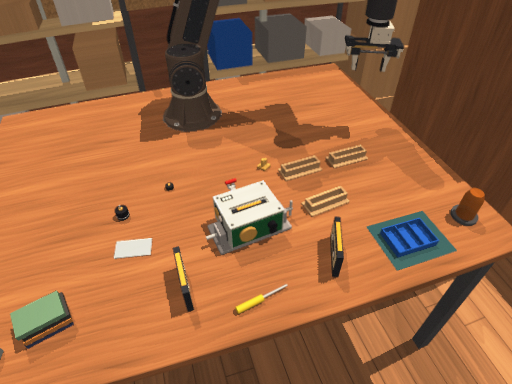

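View pics/top0.png

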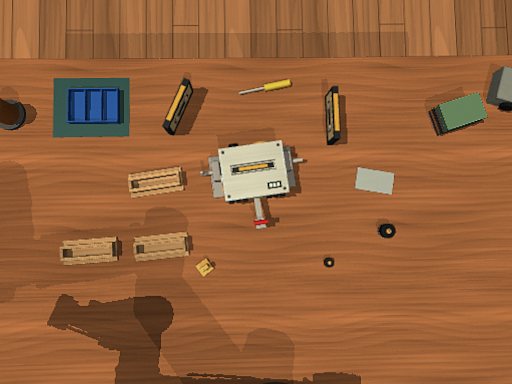

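Run:
```python
from h import *
crop('top0',190,125,320,240,6,'c1')
crop('top0',40,155,220,285,4.4,'c2')
crop('scene0',195,165,300,255,7,'c3')
s=load('top0')
print(atz(s,[[157,182],[89,250],[161,246]],.032), np.linalg.norm(atz(s,[[157,182],[89,250],[161,246]],.032)[:,:2],axis=1))
```

```text
[[0.63146165 0.28836997 0.032     ]
 [0.46230417 0.45852833 0.032     ]
 [0.46809085 0.27871514 0.032     ]] [0.69419094 0.65113238 0.54478544]
```

View pics/c1.png

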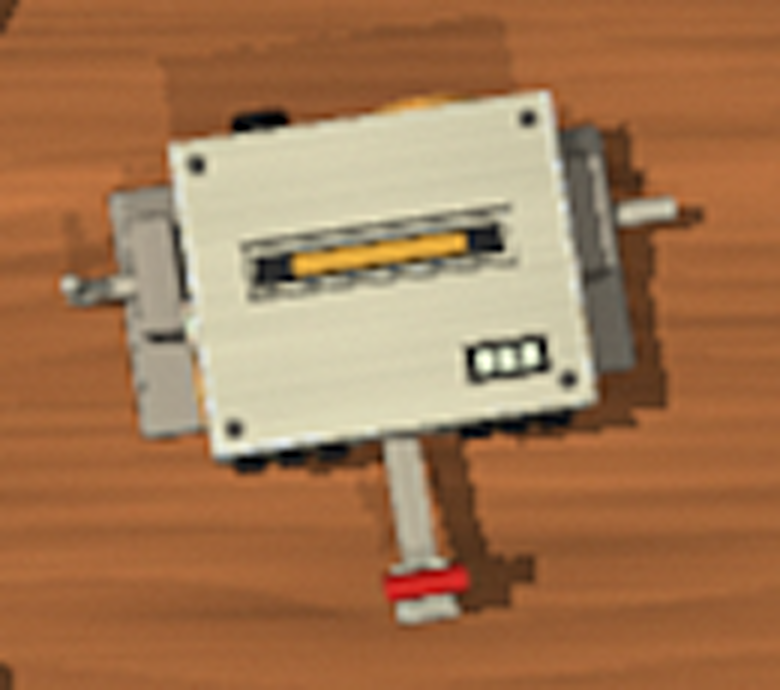

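View pics/c2.png

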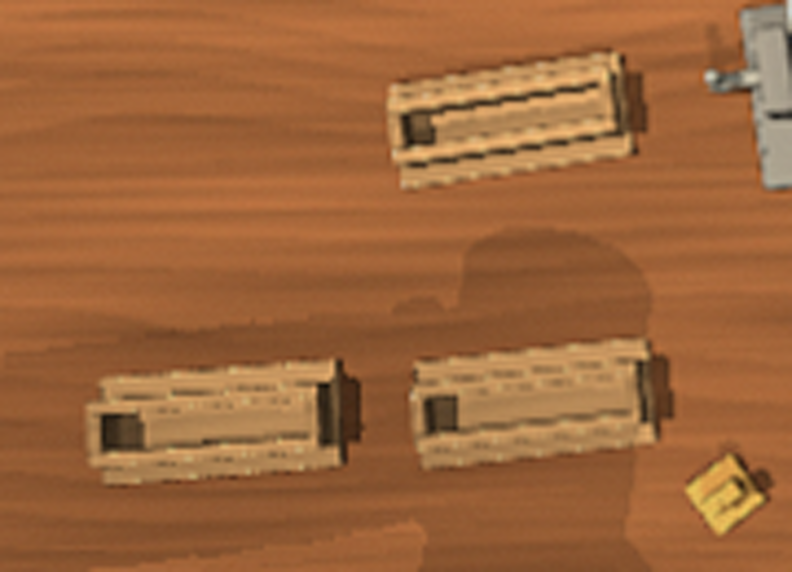

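View pics/c3.png

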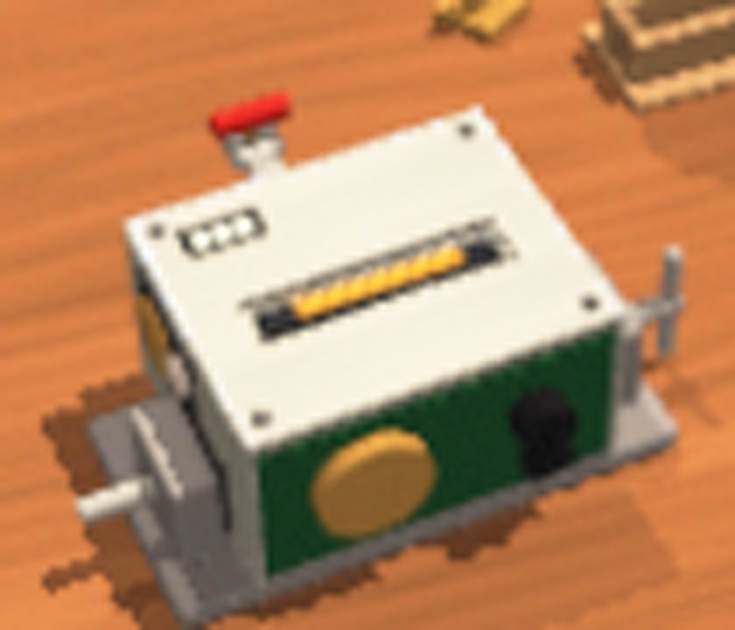

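Run:
```python
from h import *
crop('top0',125,225,210,280,9,'c4')
crop('scene0',250,140,335,190,9,'c5')
from scipy.optimize import least_squares
L=np.array([[56,78,97],[56,-78,97],[-72,-78,97],[-72,78,97]])/1000
t=np.array([[170,145],[550,92],[597,403],[215,457]])/6+[190,125]-.5+.5/6
# scene corners: rear in front of camera
sc=np.array([[622,318],[255,447],[127,222],[478,108]])/7+[195,165]-.5
T=load('top0');S=load('scene0')
def P(p,L): c,s_=np.cos(p[2]),np.sin(p[2]); return np.c_[p[0]+c*L[:,0]-s_*L[:,1],p[1]+s_*L[:,0]+c*L[:,1],L[:,2]]
for sel in 'TSB':
    f=lambda p:np.r_[(proj(T,P(p,L))-t).ravel()*(sel!='S'),(proj(S,P(p,L))-sc).ravel()*(sel!='T')]
    r=least_squares(f,[.62,.04,.1]);print(sel,r.x,r.fun.round(1))
p=r.x
print('press',P(p,np.array([[-.138,0,.06]])),'slot',P(p,np.array([[0,0,.097]])))
```

```text
T [0.65754606 0.0433654  0.12419689] [ 0.1 -0.  -0.   0.1  0.  -0.1 -0.1  0.  -0.  -0.  -0.   0.  -0.   0.
 -0.   0. ]
S [0.65897203 0.04875835 0.12994353] [-0.  -0.  -0.  -0.  -0.  -0.  -0.  -0.   0.8 -0.7 -0.8  0.2 -0.1  0.2
  0.2  0.2]
B [0.65818871 0.04576291 0.12669642] [-1.  -0.2 -1.1 -0.2 -0.9 -0.4 -1.  -0.1 -0.4 -0.6 -2.1  0.2 -1.2  0.2
 -0.8  0.2]
press [[0.52129482 0.02832554 0.06      ]] slot [[0.65818871 0.04576291 0.097     ]]
```

View pics/c4.png

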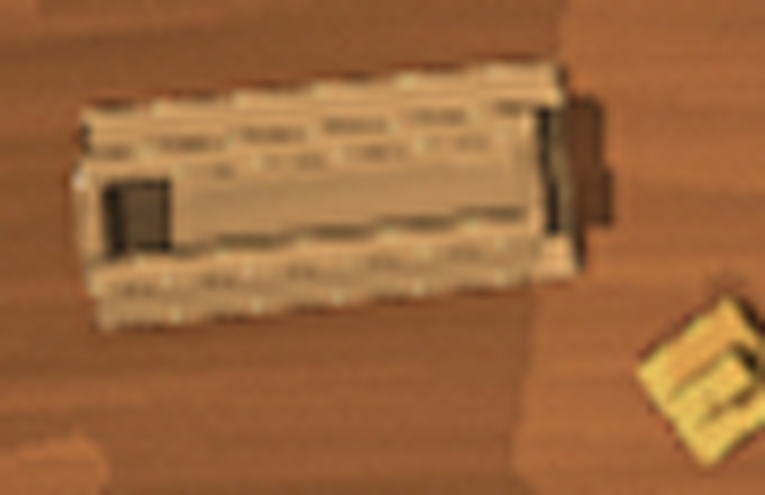

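View pics/c5.png

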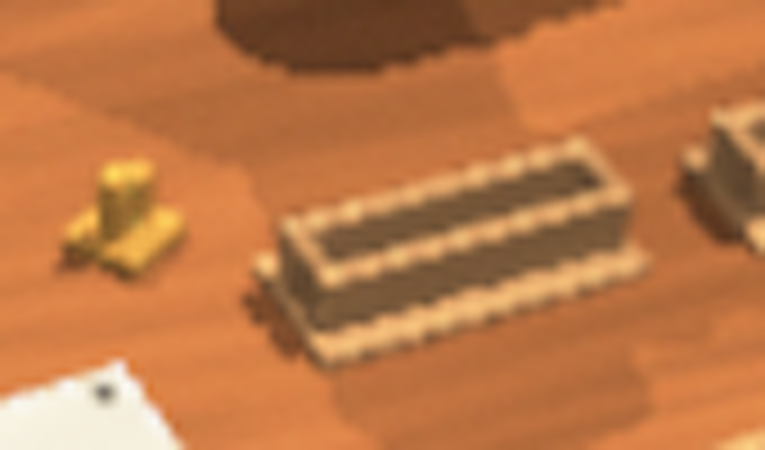

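The scene shows the deck with the lever's red bar facing the robot (top image about 261,222). There are three stands, and the one nearest the base is at about (0.468, 0.279), top px (161,246). I'll move above the bar with the jaws shut and then use the gripper to cross-check the cameras, because their deck fixes differ by 5 mm in y.

Request:
move_arm:
  increments:
    - [[16, -37, 0], 0.033]
    - [[16, -37, 0], 0.033]
    - [[16, -37, 0], 0.033]
    - [[16, -37, 0], 0.033]
    - [[16, -37, 0], 0.033]
    - [[16, -37, 0], 0.033]
    - [[16, -37, 0], 0.033]
    - [[16, -37, 0], 0.033]
  jaw: -1

```text
clock: 0.9
tool_pos: [0.3921, 0.3156, 0.2201]
orientation: [179.5, 0.0, -7.0]
force: [0.5, 0.0, 0.6]
opening: 0.0292
```

Request:
move_arm:
  increments:
    - [[16, -37, 0], 0.033]
    - [[16, -37, 0], 0.033]
    - [[16, -37, 0], 0.033]
    - [[16, -37, 0], 0.033]
    - [[16, -37, 0], 0.033]
    - [[16, -37, 0], 0.033]
    - [[16, -37, 0], 0.033]
    - [[16, -37, 0], 0.033]

```text
clock: 1.7
tool_pos: [0.5213, 0.0058, 0.2196]
orientation: [179.5, 0.1, 8.8]
force: [1.1, 0.1, 1.0]
opening: 0.0005
```

Request:
move_arm:
  increments:
    - [[0, 7, -10], -0.006]
    - [[0, 7, -15], -0.006]
    - [[0, 7, -15], -0.006]
    - [[0, 0, -15], 0]
    - [[0, 0, -15], 0]
    - [[0, 0, -10], 0]
    - [[0, 0, 0], 0]
    - [[0, 0, 0], 0]

```text
clock: 2.5
tool_pos: [0.5206, 0.0221, 0.1344]
orientation: [179.5, 0.3, 7.2]
force: [-0.9, -0.3, 0.6]
opening: 0.0003
```

Run:
```python
from h import *
T=snap('top','top1');S=snap('scene','scene1')
o=ctrl.get_obs();p=o['tool_pos'];print(p,o['orientation'],o['force'],proj(T,p),proj(S,p))
crop('top1',215,145,305,235,8,'d1')
crop('scene1',190,130,290,210,8,'d2')
```

```text
[0.52083194 0.02218296 0.13478601] [179.48142253   0.26374233   7.21893262] [ 0.50988957 -0.39146508 -0.72340847] [[263.98971551 223.24608547]] [[225.75714136 164.70567429]]
```

View pics/d1.png

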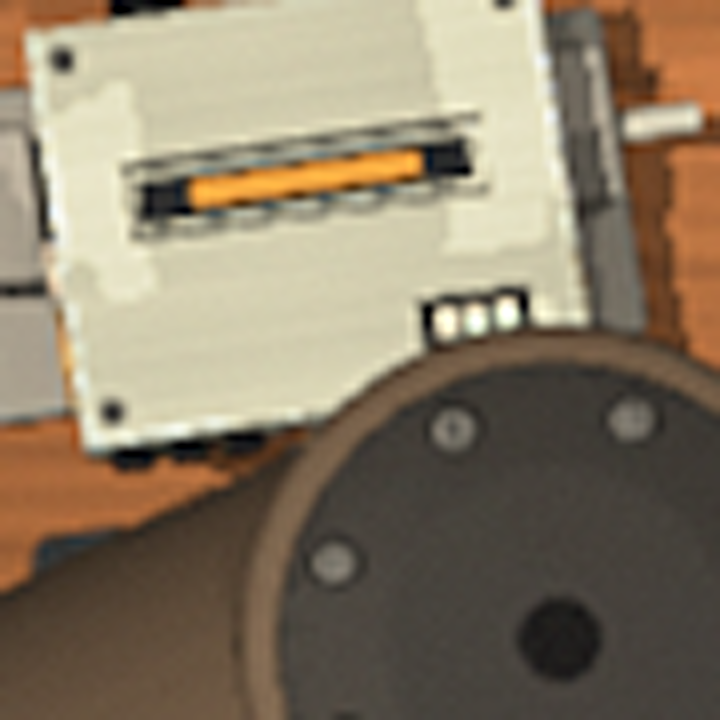

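View pics/d2.png

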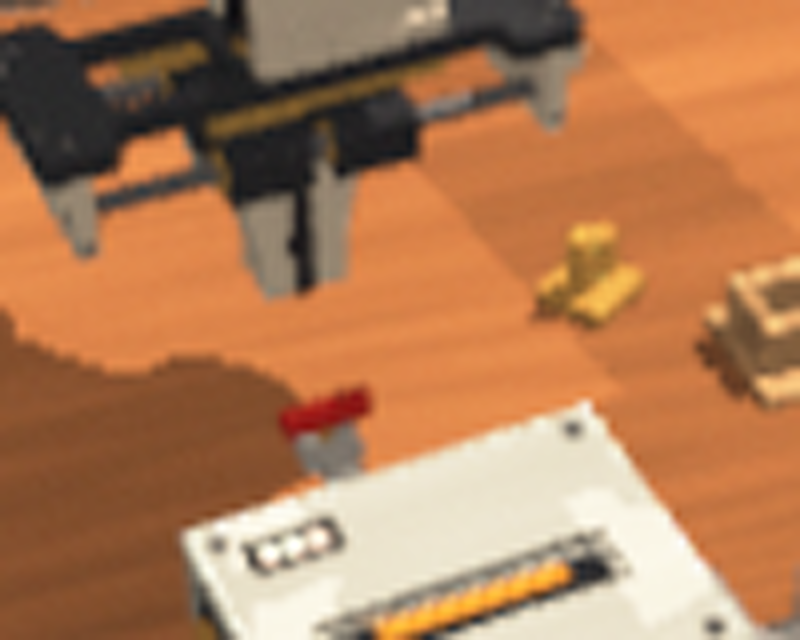

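Run:
```python
from h import *
T=load('top0');S=load('scene0')
uv=np.array([[426,582]])/6+[190,125]-.4
for z in(.068,.078,.085): print(atz(T,uv,z))
# orange strip ends in top0
uv=np.array([[265,265],[503,237]])/6+[190,125]-.4
print(atz(T,uv,.096), atz(T,uv,.096).mean(0))
```

```text
[[0.52468254 0.02628313 0.068     ]]
[[0.52469745 0.02683069 0.078     ]]
[[0.52470788 0.02721398 0.085     ]]
[[ 0.65395093  0.09019737  0.096     ]
 [ 0.66380814 -0.00659087  0.096     ]] [0.65887954 0.04180325 0.096     ]
```

Request:
move_arm:
  increments:
    - [[0, 2, -8], 0]
    - [[0, 2, -8], 0]
    - [[0, 0, -8], 0]
    - [[0, 0, -6], 0]
    - [[0, 0, -4], 0]
    - [[0, 0, -3], 0]
    - [[0, 0, -2], 0]
    - [[0, 0, 0], 0]

```text
clock: 3.4
tool_pos: [0.5214, 0.0267, 0.0934]
orientation: [179.5, 0.1, 7.2]
force: [-0.3, -0.8, 0.2]
opening: 0.0003
```

Request:
move_arm:
  increments:
    - [[0, 0, -1.5], 0]
    - [[0, 0, -1.5], 0]
    - [[0, 0, -1.5], 0]
    - [[0, 0, -1.5], 0]
    - [[0, 0, -1.5], 0]
    - [[0, 0, -1.5], 0]
    - [[0, 0, -1.5], 0]
    - [[0, 0, -1.5], 0]

```text
clock: 4.2
tool_pos: [0.5221, 0.0269, 0.0813]
orientation: [179.5, 0.0, 7.2]
force: [-0.4, 0.0, -0.4]
opening: 0.0004
```

Request:
move_arm:
  increments:
    - [[-1, 0, -1], 0]
    - [[0, 0, -1], 0]
    - [[0, 0, -1], 0]
    - [[0, 0, -1], 0]
    - [[0, 0, -1], 0]
    - [[0, 0, -1], 0]
    - [[0, 0, -1], 0]
    - [[0, 0, -1], 0]

```text
clock: 5.0
tool_pos: [0.5198, 0.0266, 0.0751]
orientation: [179.5, 0.1, 7.3]
force: [-3.8, -0.1, 7.3]
opening: 0.0002
```

Request:
move_arm:
  increments:
    - [[0, 0, -1], 0]
    - [[0, 0, -1], 0]
    - [[0, 0, -1], 0]
    - [[0, 0, -1], 0]
    - [[0, 0, -1], 0]
    - [[0, 0, -1], 0]
    - [[0, 0, -1], 0]
    - [[0, 0, -1], 0]

```text
clock: 5.8
tool_pos: [0.5182, 0.0264, 0.0718]
orientation: [179.5, 0.2, 7.4]
force: [-3.7, 0.9, 7.6]
opening: 0.0005
```

Request:
move_arm:
  increments:
    - [[0.8, 0, -1.5], 0]
    - [[0.8, 0, -1.5], 0]
    - [[0.6, 0, -1.5], 0]
    - [[0.6, 0, -1.5], 0]
    - [[0.6, 0, -1.5], 0]
    - [[0.6, 0, -1.5], 0]
    - [[0.6, 0, -1.5], 0]
    - [[0.6, 0, -1.5], 0]

```text
clock: 6.6
tool_pos: [0.5148, 0.0258, 0.0619]
orientation: [179.5, 0.9, 7.3]
force: [-5.9, 1.6, 7.4]
opening: 0.0002
```

Request:
move_arm:
  increments:
    - [[0, 0, 4], 0]
    - [[3, 0, 2], 0]
    - [[3, 1, 0], 0]
    - [[0, 0, -2], 0]
    - [[0, 0, -1.5], 0]
    - [[0, 0, -1.5], 0]
    - [[0, 0, -1.5], 0]
    - [[0, 0, -1.5], 0]

```text
clock: 7.4
tool_pos: [0.5218, 0.0269, 0.0601]
orientation: [179.5, 0.9, 7.3]
force: [-2.9, 1.0, 7.3]
opening: 0.0005
```

Request:
move_arm:
  increments:
    - [[0.5, 0, -1.5], 0]
    - [[0.5, 0, -1.5], 0]
    - [[0.5, 0, -1.5], 0]
    - [[0.5, 0, -1.5], 0]
    - [[0.5, 0, -1.5], 0]
    - [[0.5, 0, -1.5], 0]
    - [[0.5, 0, -1.5], 0]
    - [[0.5, 0, -1.5], 0]

```text
clock: 8.2
tool_pos: [0.5197, 0.0266, 0.0488]
orientation: [179.4, 1.4, 7.3]
force: [-3.1, 2.3, 7.5]
opening: 0.0004
```

Request:
move_arm:
  increments:
    - [[0.5, 0, -1.2], 0]
    - [[0.5, 0, -1.2], 0]
    - [[0.5, 0, -1.2], 0]
    - [[0.5, 0, -1.2], 0]
    - [[0.5, 0, -1.2], 0]
    - [[0.5, 0, -1.2], 0]
    - [[0.5, 0, -1.2], 0]
    - [[0.5, 0, -1.2], 0]

```text
clock: 9.0
tool_pos: [0.5193, 0.0265, 0.0422]
orientation: [179.4, 1.8, 7.4]
force: [-8.6, 3.0, 21.0]
opening: 0.0008
```

Request:
move_arm:
  increments:
    - [[0, 0, 0], 0]
    - [[0, 0, 0], 0]
    - [[0, 0, -0.6], 0]
    - [[0, 0, -0.6], 0]
    - [[0, 0, -0.8], 0]
    - [[0, 0, -0.8], 0]
    - [[0, 0, -0.8], 0]
    - [[0, 0, -0.8], 0]

```text
clock: 9.8
tool_pos: [0.5193, 0.0266, 0.0424]
orientation: [179.3, 1.7, 7.5]
force: [-4.5, 1.7, 12.4]
opening: 0.0005
```

Run:
```python
from h import *
S=snap('scene','scene2')
print(ctrl.get_obs()['force'],ctrl.get_obs()['tool_pos'])
crop('scene2',185,140,300,230,7,'e2')
```

```text
[-5.11783484  0.57480067 13.02295213] [0.51928917 0.02658101 0.04242872]
```

View pics/e2.png

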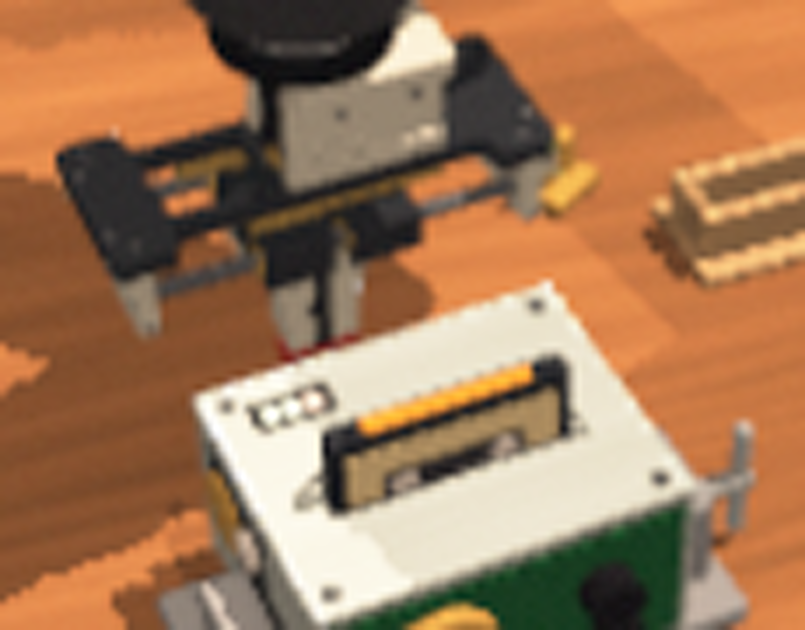

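Pressing at 13 N produces no further motion, which is above the 9 N the pivot yields at, and the cassette stands high above the deck. One more slightly firmer press will confirm the stop.

Request:
move_arm:
  increments:
    - [[0, 0, -1], 0]
    - [[0, 0, -1], 0]
    - [[0, 0, -1], 0]
    - [[0, 0, -1], 0]
    - [[0, 0, -1.1], 0]
    - [[0, 0, -1.1], 0]
    - [[0, 0, -1.1], 0]
    - [[0, 0, -1.1], 0]

```text
clock: 10.65
tool_pos: [0.5194, 0.0266, 0.0422]
orientation: [179.2, 1.6, 7.7]
force: [-5.8, 1.5, 17.3]
opening: 0.0003
```

Request:
move_arm:
  increments:
    - [[0, 0, 8], 0]
    - [[0, 0, 15], 0]
    - [[0, 0, 25], 0]
    - [[0, 0, 30], -0.1]
    - [[0, 0, 30], -0.14]
    - [[0, 0, 30], -0.14]
    - [[0, 0, 20], -0.14]
    - [[0, 0, 0], -0.14]

```text
clock: 11.45
tool_pos: [0.5176, 0.0255, 0.2056]
orientation: [179.3, 2.0, -31.4]
force: [0.1, 1.3, -0.2]
opening: 0.0005
```

Run:
```python
from h import *
S=snap('scene','scene3');T=snap('top','top3')
crop('scene3',205,165,295,235,8,'f2')
crop('top3',205,130,305,205,8,'f1')
```

```text
(no output)
```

View pics/f1.png

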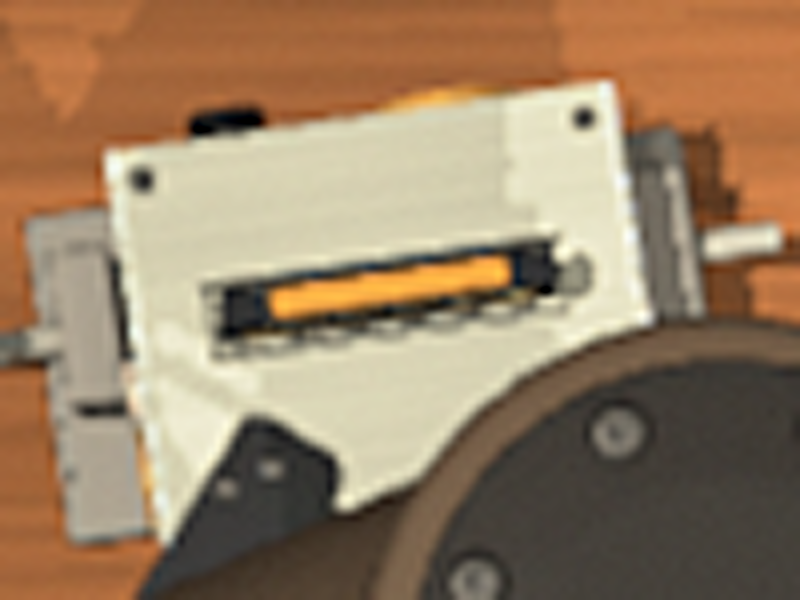

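View pics/f2.png

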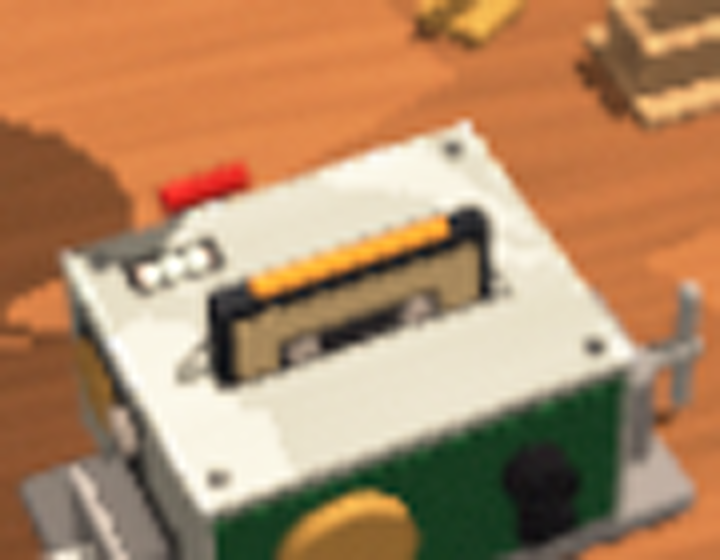

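Run:
```python
from h import *
T=load('top3');S=load('scene3')
uv=np.array([[221,310],[556,263]])/8+[205,130]-.45
a=atz(T,uv,.127);print(a,a.mean(0),np.degrees(np.arctan2(-(a[0]-a[1])[0],(a[0]-a[1])[1])))
uv=np.array([[235,306-8],[475,215],[350,257]])/8+[205,165]-.45-[2,0]
print(atz(S,uv,.127))
# stand fits
from scipy.optimize import least_squares
def P(p,L): c,s_=np.cos(p[2]),np.sin(p[2]); return np.c_[p[0]+c*L[:,0]-s_*L[:,1],p[1]+s_*L[:,0]+c*L[:,1],L[:,2]]
T=load('top0');S=load('scene0')
b=lambda x,y,z:[x,y,z]
# scene c5: base corners z=.006: far-right?? camera looks from +x,-y side
L=np.array([b(31,69,6),b(31,-69,6),b(-31,-69,6)])/1000
sc=np.array([[648,263],[325,352],[265,265]])/9+[250,140]-.45
for off in (0,2):
  r=least_squares(lambda p:(proj(S,P(p,L))-(sc-[off,0])).ravel(),[.47,.28,.1]);print('S',off,r.x,r.fun.round(1))
# top c4 base corners
L2=np.array([b(31,69,6),b(31,-69,6),b(-31,69,6),b(-31,-69,6)])/1000
t=np.array([[83,107],[560,65],[103,328],[580,272]])/9+[125,225]-.45
r=least_squares(lambda p:(proj(T,P(p,L2))-t).ravel(),[.47,.28,.1]);print('T',r.x,r.fun.round(1))
p=r.x
# overlay
im=cv2.resize(T['color'][225:280,125:210,::-1],None,fx=9,fy=9,interpolation=cv2.INTER_CUBIC)
for hx,hy,z,c in((31,69,6,(0,255,0)),(11,58,32,(255,0,0)),(11,58,6,(255,255,0))):
    q=P(p,np.array([[hx,hy,z],[hx,-hy,z],[-hx,-hy,z],[-hx,hy,z]])/1000.)
    u=(proj(T,q)-[125,225]+.45)*9
    cv2.polylines(im,[u.astype(int).reshape(-1,1,2)],True,c,1)
cv2.imwrite('pics/g1.png',im)
im=cv2.resize(S['color'][140:190,250:335,::-1],None,fx=9,fy=9,interpolation=cv2.INTER_CUBIC)
for hx,hy,z,c in((31,69,6,(0,255,0)),(11,58,32,(255,0,0))):
    q=P(p,np.array([[hx,hy,z],[hx,-hy,z],[-hx,-hy,z],[-hx,hy,z]])/1000.)
    u=(proj(S,q)+[2,0]-[250,140]+.45)*9
    cv2.polylines(im,[u.astype(int).reshape(-1,1,2)],True,c,1)
cv2.imwrite('pics/g2.png',im)
```

```text
[[ 0.65098118  0.09359373  0.127     ]
 [ 0.6633118  -0.00533495  0.127     ]] [0.65714649 0.04412939 0.127     ] 7.104789885352934
[[0.66308511 0.00159296 0.127     ]
 [0.6505062  0.08854323 0.127     ]
 [0.65659502 0.04279479 0.127     ]]
S 0 [0.46650388 0.28962626 0.08730688] [ 0.7 -0.   0.4  0.7 -1.1 -0.9]
S 2 [0.46438755 0.28319369 0.0884176 ] [ 0.7 -0.   0.3  0.7 -1.1 -0.8]
T [0.46670683 0.2825545  0.08135382] [ 0.   0.4  0.2 -0.5 -0.3 -0.2  0.1  0.3]
```

View pics/g1.png

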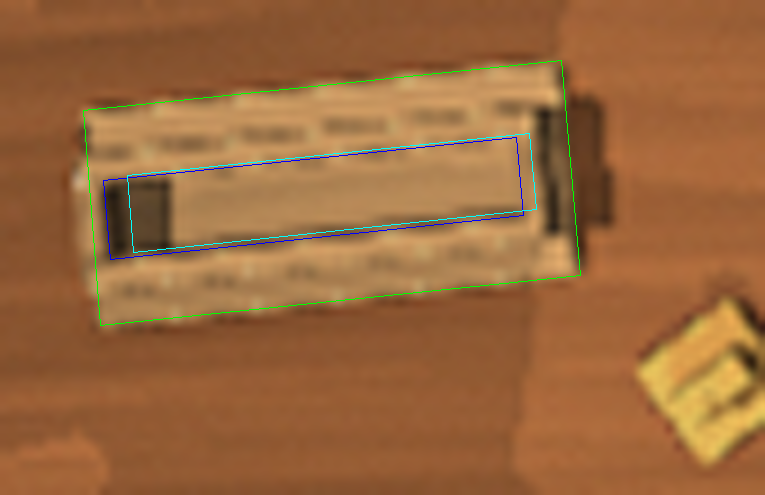

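View pics/g2.png

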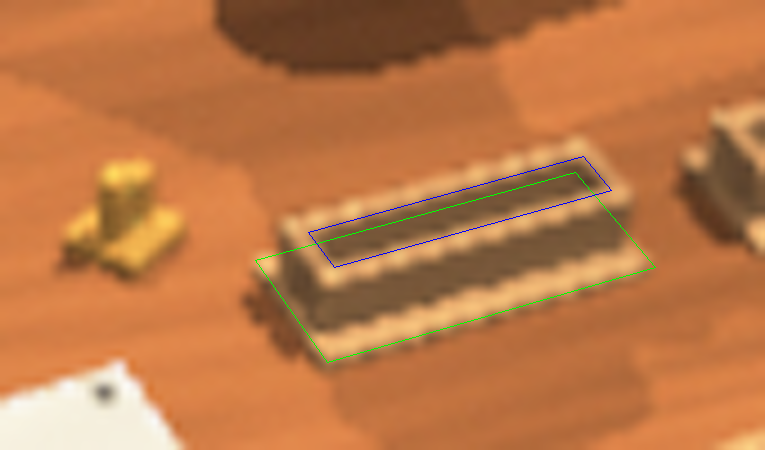

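Request:
move_arm:
  increments:
    - [[18, 2, 0], -0.112]
    - [[18, 2, 0], -0.112]
    - [[18, 2, 0], -0.112]
    - [[18, 2, 0], -0.112]
    - [[18, 3, 0], -0.112]
    - [[18, 3, 0], -0.112]
    - [[18, 3, 0], -0.112]
    - [[14, 2, 0], -0.112]
  jaw: -0.1

```text
clock: 12.35
tool_pos: [0.6565, 0.0437, 0.1955]
orientation: [178.6, 2.2, -82.2]
force: [0.4, 0.1, -0.6]
opening: 0.0395
```

Request:
move_arm:
  increments:
    - [[0, 0, -10], 0]
    - [[0, 0, -15], 0]
    - [[0, 0, -15], 0]
    - [[0, 0, -10], 0]
    - [[0, 0, -5], 0]
    - [[0, 0, 0], 0]
    - [[0, 0, 0], 0]
    - [[0, 0, 0], 0]

```text
clock: 13.15
tool_pos: [0.653, 0.043, 0.1309]
orientation: [178.0, 2.2, -80.7]
force: [0.4, 0.2, -0.6]
opening: 0.0396
```

Request:
move_arm:
  increments:
    - [[2, 0.5, -3], -0.01]
    - [[2, 0.5, -5], -0.01]
    - [[0.5, 0, -5], -0.01]
    - [[0.5, 0, -5], -0.005]
    - [[0.5, 0, -4], -0.005]
    - [[0.5, 0, -3], 0]
    - [[0.5, 0, -2], 0]
    - [[0, 0, 0], 0]

```text
clock: 13.95
tool_pos: [0.6608, 0.0442, 0.1028]
orientation: [178.2, 2.2, -83.2]
force: [-0.6, 0.8, 0.1]
opening: 0.0392
```

Run:
```python
from h import *
S=snap('scene','scene4')
o=ctrl.get_obs();print(o['tool_pos'],o['orientation'],o['force'])
crop('scene4',205,145,295,235,7,'i2')
```

```text
[0.6608495  0.04422703 0.10299123] [178.18948368   2.20177289 -83.19754538] [-0.47588203  0.78279485  0.10638902]
```

View pics/i2.png

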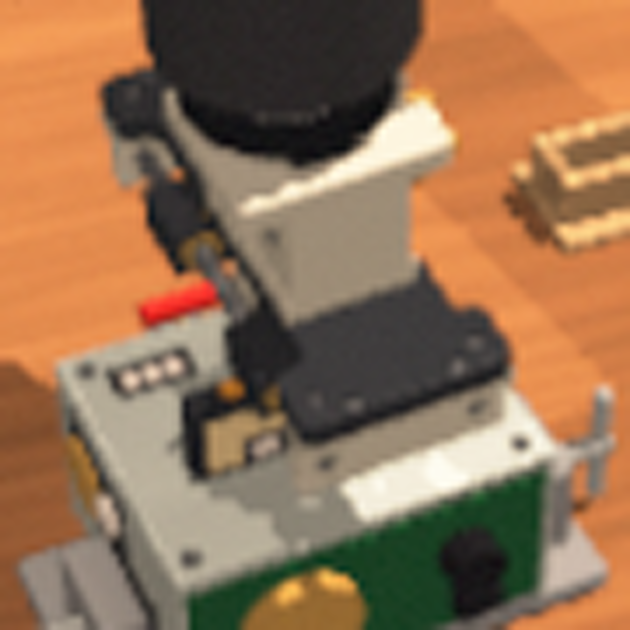

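Request:
move_arm:
  increments:
    - [[-1.5, 0, 0], 0]
    - [[-1.5, 0, 0], 0]
    - [[-1, 0, 0], 0]
    - [[0, 0, 0], 0]
    - [[0, 0, 0], 0]
    - [[0, 0, 0], 0]
    - [[0, 0, 0], 0]
    - [[0, 0, 0], 0]

```text
clock: 14.8
tool_pos: [0.6569, 0.0444, 0.1041]
orientation: [178.3, 2.2, -83.2]
force: [0.2, -0.1, -0.4]
opening: 0.0395
```

Request:
move_arm:
  increments:
    - [[0, 0, 0], 0]
    - [[0, 0, 0], 0]
    - [[0, 0, 0], 0]
    - [[0, 0, 0], 0]
    - [[0, 0, 0], 0]
    - [[0, 0, 0], 0]
    - [[0, 0, 0], 0]
    - [[0, 0, 0], 0]
  jaw: -1

```text
clock: 15.6
tool_pos: [0.659, 0.0447, 0.1045]
orientation: [178.5, 2.2, -83.1]
force: [1.3, 0.6, -0.3]
opening: 0.0118
```

Gripped: the opening is 11.8 mm. Now I'll lift slowly.

Request:
move_arm:
  increments:
    - [[0, 0, 3], 0]
    - [[0, 0, 5], 0]
    - [[0, 0, 7], 0]
    - [[0, 0, 8], 0]
    - [[0, 0, 8], 0]
    - [[0, 0, 8], 0]
    - [[0, 0, 8], 0]
    - [[0, 0, 8], 0]

```text
clock: 16.4
tool_pos: [0.6573, 0.0444, 0.1636]
orientation: [178.3, 2.2, -83.2]
force: [0.1, 0.2, -0.5]
opening: 0.0121
```

Request:
move_arm:
  increments:
    - [[0, 0, 8], 0]
    - [[0, 0, 8], 0]
    - [[0, 0, 8], 0]
    - [[0, 0, 8], 0]
    - [[0, 0, 8], 0]
    - [[0, 0, 5], 0]
    - [[0, 0, 2], 0]
    - [[0, 0, 0], 0]

```text
clock: 17.2
tool_pos: [0.6573, 0.0444, 0.2167]
orientation: [178.4, 2.2, -83.2]
force: [-0.7, 0.1, -1.4]
opening: 0.0114
```

Run:
```python
from h import *
S=snap('scene','scene5')
o=ctrl.get_obs();print(o['tool_pos'],o['orientation'],o['force'],o['opening'])
crop('scene5',195,85,315,235,5,'j2')
```

```text
[0.65722384 0.04439552 0.21639556] [178.39010946   2.22870991 -83.16841843] [-0.81114257 -0.46606885 -0.3313598 ] 0.011817556405896818
```

View pics/j2.png

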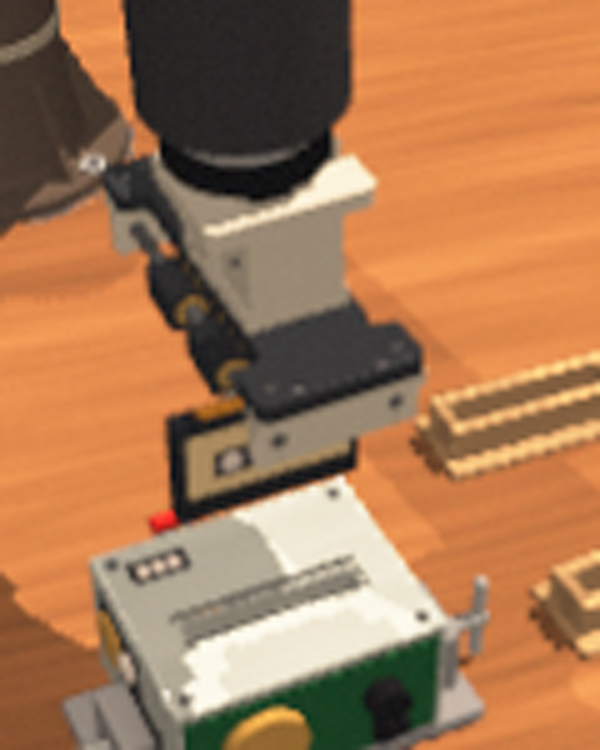

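Request:
move_arm:
  increments:
    - [[-4, 5, 0], 0]
    - [[-8, 10, 0], 0]
    - [[-12, 15, 0], 0]
    - [[-14, 18, 0], 0]
    - [[-15, 19, 0], -0.005]
    - [[-15, 19, 0], -0.005]
    - [[-15, 19, 0], -0.005]
    - [[-15, 19, 0], -0.005]

```text
clock: 18.05
tool_pos: [0.5494, 0.1759, 0.2135]
orientation: [178.1, 2.2, -84.5]
force: [0.4, 1.1, -0.6]
opening: 0.0117
```

Request:
move_arm:
  increments:
    - [[-15, 19, 0], -0.005]
    - [[-15, 19, 0], -0.005]
    - [[-15, 19, 0], 0]
    - [[-15, 18, 0], 0]
    - [[-14, 17, 0], 0]
    - [[-10, 11, 0], 0]
    - [[-6, 7, 0], 0]
    - [[-2, 3, 0], 0]

```text
clock: 18.85
tool_pos: [0.4411, 0.2998, 0.2139]
orientation: [178.1, 2.4, -84.5]
force: [0.2, 0.0, -0.8]
opening: 0.0117
```

Request:
move_arm:
  increments:
    - [[6, -4, 0], 0]
    - [[8, -6, -8], 0]
    - [[6, -4, -12], 0]
    - [[4, -3, -15], -0.005]
    - [[1, -1, -15], -0.005]
    - [[0, 0, -15], 0]
    - [[0, 0, -12], 0]
    - [[0, 0, -6], 0]

```text
clock: 19.65
tool_pos: [0.4703, 0.2751, 0.1225]
orientation: [178.0, 2.3, -85.5]
force: [-0.1, -0.1, -0.9]
opening: 0.0115
```

Run:
```python
from h import *
S=snap('scene','scene6');T=snap('top','top6')
o=ctrl.get_obs();print(o['tool_pos'],o['orientation'],o['force'],o['opening'])
crop('scene6',240,65,350,205,5,'k2')
crop('top6',110,200,220,290,7,'k1')
```

```text
[0.47011804 0.2754464  0.12303604] [178.00399921   2.27717659 -85.45224531] [-0.60031411 -0.53416151 -0.81589628] 0.011888940851145665
```

View pics/k2.png

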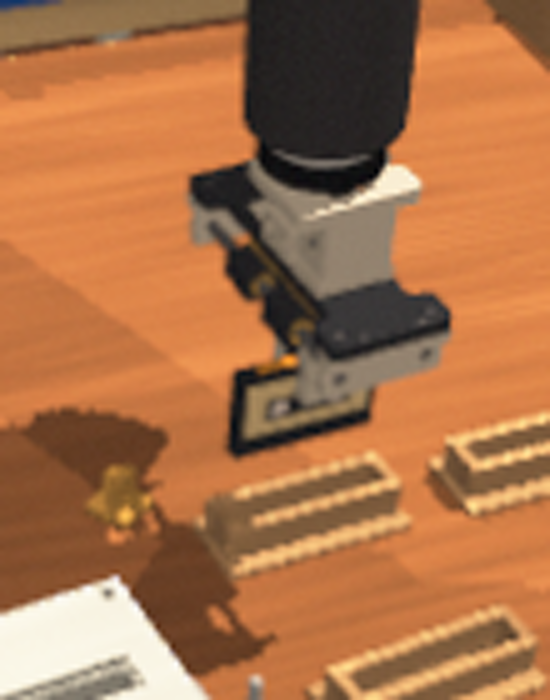

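View pics/k1.png

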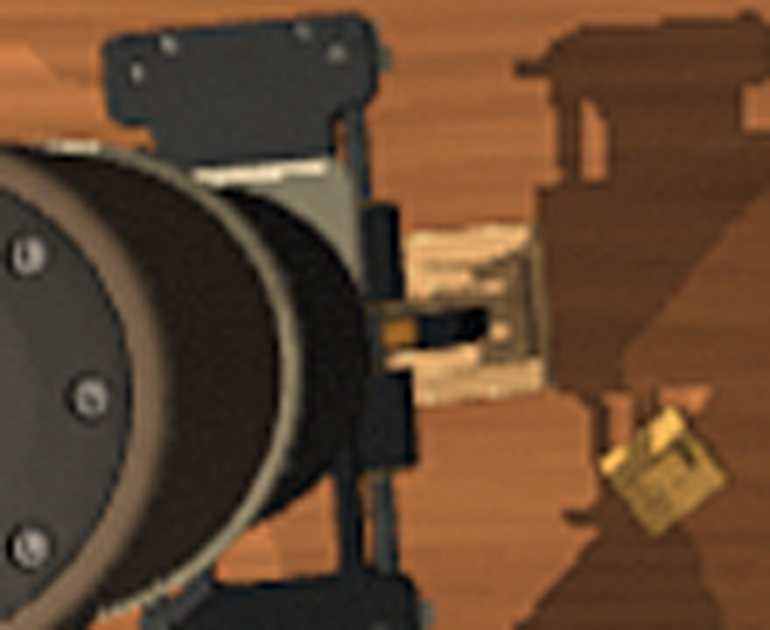

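Run:
```python
from h import *
T=load('top6');S=load('scene6')
for z in (.14,.145): 
  e=atz(T,[[485/7+110-.45,321/7+200-.45]],z)[0]; print(e, e+.05*np.array([-np.sin(.08),np.cos(.08),0]))
uv=np.array([[235,455],[370,415]])/5+[240,65]-.45-[2,0]
print(atz(S,uv,.081))
```

```text
[0.47464283 0.21750271 0.14      ] [0.4706471  0.26734279 0.14      ]
[0.47492458 0.2167521  0.145     ] [0.47092885 0.26659218 0.145     ]
[[0.47142847 0.22649522 0.081     ]
 [0.45931901 0.32707033 0.081     ]]
```

Request:
move_arm:
  increments:
    - [[-1, 2, -4], 0]
    - [[-2, 3, -6], 0]
    - [[-1, 2, -7], 0]
    - [[0, 0, -7], 0]
    - [[0, 0, -7], 0]
    - [[0, 0, -4], 0]
    - [[0, 0, -1], 0]
    - [[0, 0, 0], 0]

```text
clock: 20.55
tool_pos: [0.4666, 0.2844, 0.0857]
orientation: [178.2, 2.4, -85.4]
force: [0.5, 0.5, -0.3]
opening: 0.0117
```

Run:
```python
from h import *
S=snap('scene','scene7');T=snap('top','top7')
o=ctrl.get_obs();print(o['tool_pos'],o['orientation'],o['force'],o['opening'])
crop('scene7',265,110,345,190,9,'l2')
crop('top7',150,215,210,275,10,'l1')
```

```text
[0.46674721 0.28444783 0.08600641] [178.18795478   2.41619227 -85.36864547] [-0.26401916  0.4725543  -0.29688861] 0.011935050838559504
```

View pics/l2.png

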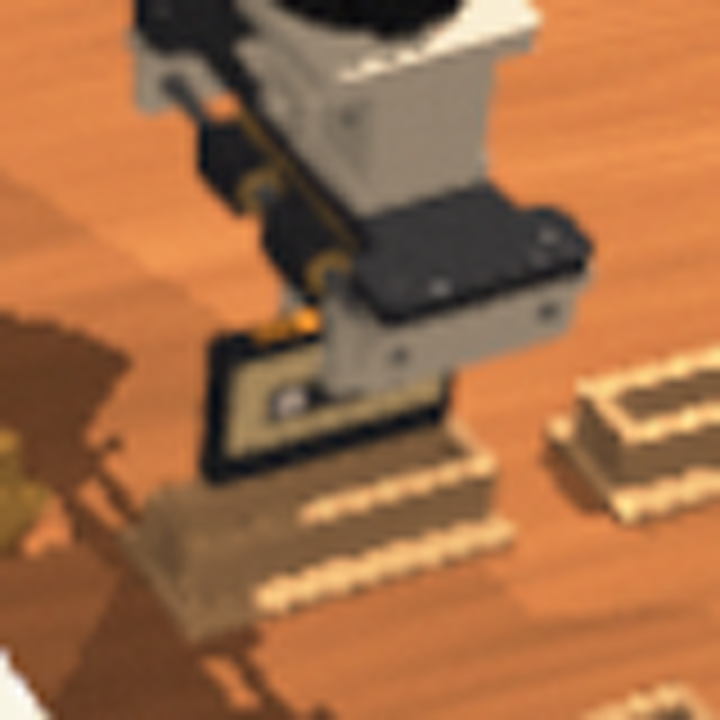

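View pics/l1.png

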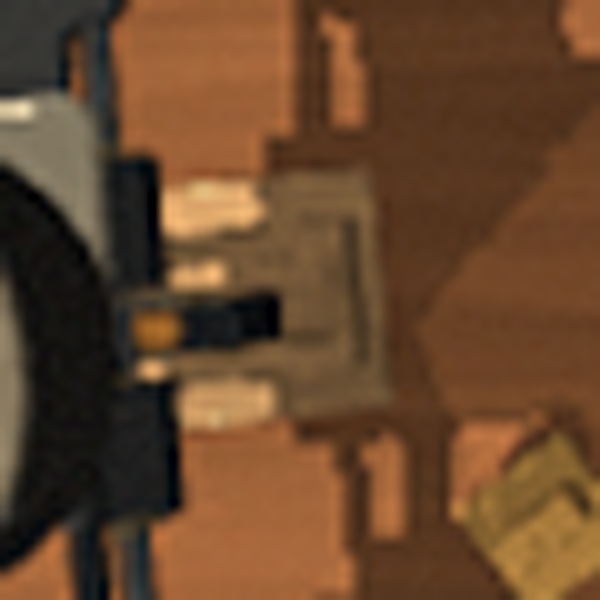

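Run:
```python
from h import *
T=load('top7');S=load('scene7')
e=atz(T,[[280/10+150-.45,313/10+215-.45]],.0445)[0]; print('bottom end top cam',e, 'centre',e+.05*np.array([-np.sin(.08),np.cos(.08),0]))
e=atz(T,[[243/10+150-.45,320/10+215-.45]],.1085)[0]; print('top end',e)
uv=np.array([[205,478],[447,420]])/9+[265,110]-.45-[2,0]
a=atz(S,uv,.0445);print(a,a.mean(0))
# stand slot right end, and stand base right corner in top7
print(atz(T,[[365/10+150-.45,170/10+215-.45],[388/10+150-.45,403/10+215-.45]],.006))
# project inferred cassette bottom/slot overlay for both cams
def P(p,L): c,s_=np.cos(p[2]),np.sin(p[2]); return np.c_[p[0]+c*L[:,0]-s_*L[:,1],p[1]+s_*L[:,0]+c*L[:,1],L[:,2]]
st=[.4665,.282,.084]; ca=[.4667,.2844,.08]
for s,tag,(x0,y0),f,off in((T,'top7',(150,215),10,0),(S,'scene7',(265,110),9,2)):
    im=cv2.imread('pics/'+('l1' if tag=='top7' else 'l2')+'.png')
    for p,hx,hy,z,c in((st,31,69,6,(0,255,0)),(st,11,58,32,(255,0,0)),(ca,6,50,44.5,(255,0,255)),(ca,6,50,108.5,(255,255,0))):
        q=P(p,np.array([[hx,hy,z],[hx,-hy,z],[-hx,-hy,z],[-hx,hy,z]])/1000.)
        u=(proj(s,q)+[off,0]-[x0,y0]+.45)*f
        cv2.polylines(im,[u.astype(int).reshape(-1,1,2)],True,c,1)
    cv2.imwrite(f'pics/m_{tag}.png',im)
```

```text
bottom end top cam [0.46823107 0.23505473 0.0445    ] centre [0.46423533 0.28489482 0.0445    ]
top end [0.47046743 0.23389598 0.1085    ]
[[0.46499682 0.23387195 0.0445    ]
 [0.46120385 0.33286619 0.0445    ]] [0.46310033 0.28336907 0.0445    ]
[[0.50263202 0.21863586 0.006     ]
 [0.44213535 0.21313717 0.006     ]]
```

View pics/m_top7.png

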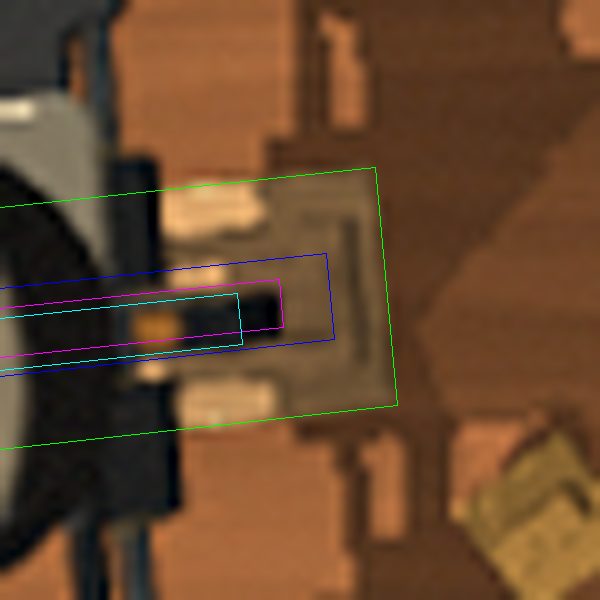

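View pics/m_scene7.png

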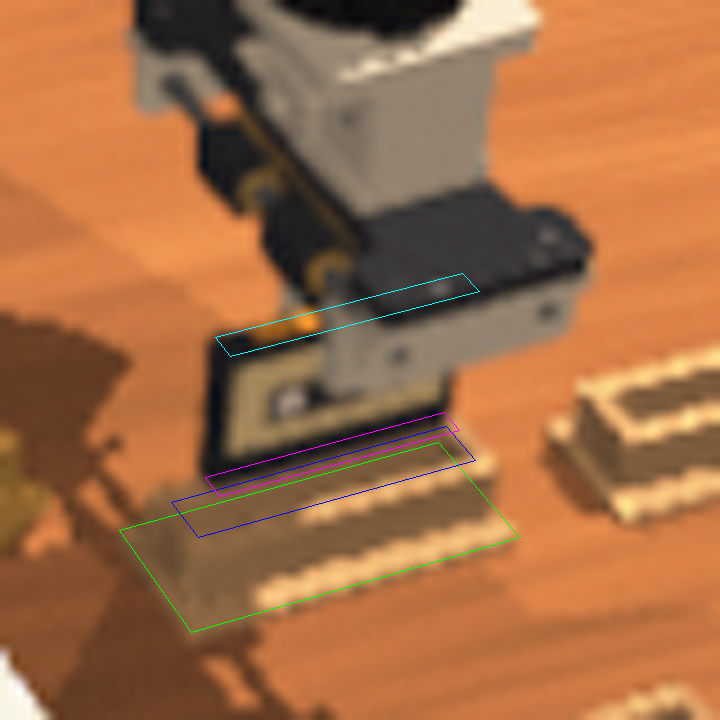

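Both overlays show the cassette centred over the slot to within about 2 mm. I'll lower it.

Request:
move_arm:
  increments:
    - [[0.5, -0.5, -3], 0]
    - [[0.5, -0.5, -4], 0]
    - [[0, 0, -4], 0]
    - [[0, 0, -4], 0]
    - [[0, 0, -4], 0]
    - [[0, 0, -4], 0]
    - [[0, 0, -4], 0]
    - [[0, 0, -2], 0]

```text
clock: 21.45
tool_pos: [0.4682, 0.2835, 0.0551]
orientation: [178.2, 2.5, -85.4]
force: [0.3, 0.3, -0.1]
opening: 0.0116
```

Request:
move_arm:
  increments:
    - [[-0.5, 0, -1], 0]
    - [[-0.5, 0, -1], 0]
    - [[0, 0, -1], 0]
    - [[0, 0, -0.8], 0]
    - [[0, 0, -0.8], 0]
    - [[0, 0, -0.8], 0]
    - [[0, 0, -0.8], 0]
    - [[0, 0, -0.6], 0]

```text
clock: 22.25
tool_pos: [0.4673, 0.2837, 0.0479]
orientation: [178.3, 2.5, -85.4]
force: [-1.1, -0.2, -0.1]
opening: 0.0117
```

Request:
move_arm:
  increments:
    - [[0, 0, -0.5], 0]
    - [[0, 0, -0.5], 0]
    - [[0, 0, -0.5], 0]
    - [[0, 0, -0.5], 0]
    - [[0, 0, -0.5], 0]
    - [[0, 0, -0.5], 0]
    - [[0, 0, -0.5], 0]
    - [[0, 0, -0.5], 0]

```text
clock: 23.05
tool_pos: [0.4675, 0.2839, 0.0474]
orientation: [178.3, 2.5, -85.3]
force: [-1.5, 0.1, 5.5]
opening: 0.0118
```

The cassette is on the floor: 5.5 N at z 47.4 mm, against 47.5 mm expected. Releasing.

Request:
move_arm:
  increments:
    - [[0, 0, 0], 0]
    - [[0, 0, 0], 0]
    - [[0, 0, 0], 0]
    - [[0, 0, 0], 0]
    - [[0, 0, 0], 0]
    - [[0, 0, 0], 0]
    - [[0, 0, 0], 0]
    - [[0, 0, 0], 0]
  jaw: -0.3

```text
clock: 23.85
tool_pos: [0.4676, 0.284, 0.0472]
orientation: [178.3, 2.5, -85.3]
force: [-0.5, 0.2, 0.4]
opening: 0.0306
```

Run:
```python
from h import *
S=snap('scene','scene8')
o=ctrl.get_obs();print(o['tool_pos'],o['orientation'],o['force'],o['opening'])
crop('scene8',265,110,345,190,9,'n2')
```

```text
[0.46762027 0.28395646 0.0472466 ] [178.35087298   2.49882713 -85.25937099] [-0.88035606 -0.5115582  -0.55800952] 0.030567435528474334
```

View pics/n2.png

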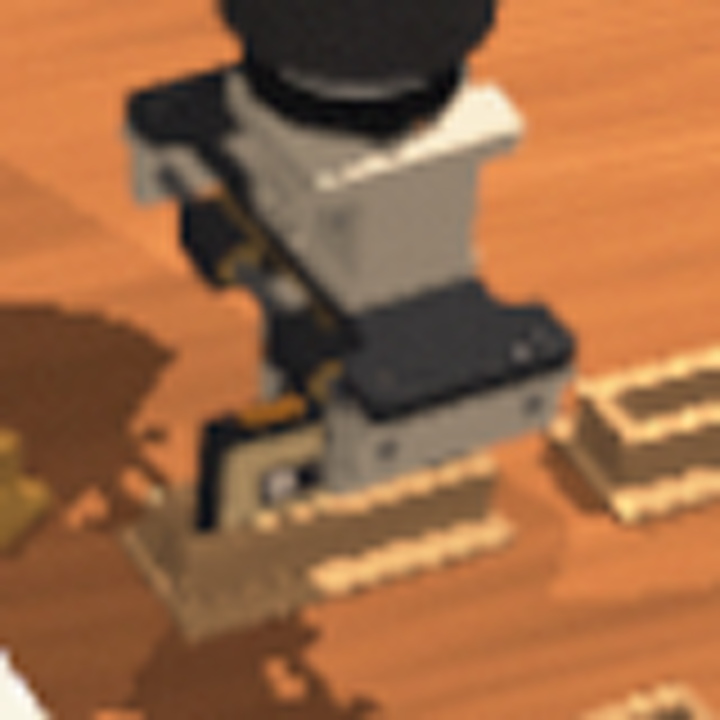

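Request:
move_arm:
  increments:
    - [[0, 0, 0], 0]
    - [[0, 0, 3], 0]
    - [[0, 0, 6], 0]
    - [[0, 0, 10], 0]
    - [[0, 0, 15], 0]
    - [[0, 0, 20], 0]
    - [[0, 0, 25], 0]
    - [[0, 0, 30], 0]
  jaw: 0

```text
clock: 24.7
tool_pos: [0.4657, 0.2819, 0.1598]
orientation: [178.1, 2.3, -85.3]
force: [1.0, -0.2, -0.7]
opening: 0.0436
```

Request:
move_arm:
  increments:
    - [[-5, 15, 10], 0]
    - [[-5, 25, 5], 0]
    - [[-5, 30, 0], 0]
    - [[-5, 30, 0], 0]
    - [[-5, 30, 0], 0]
    - [[0, 15, 0], 0]
    - [[0, 5, 0], 0]
    - [[0, 0, 0], 0]

```text
clock: 25.5
tool_pos: [0.44, 0.4402, 0.1865]
orientation: [178.6, 2.8, -85.3]
force: [-0.6, -1.1, -0.3]
opening: 0.0439
```

Run:
```python
from h import *
S=snap('scene','scene9');T=snap('top','top9')
o=ctrl.get_obs();print(o['clock'],o['tool_pos'],o['force'],o['opening'])
crop('scene9',190,120,350,240,5,'o2')
crop('top9',115,120,320,285,3.9,'o1')
```

```text
25.6 [0.44024342 0.43918372 0.18657877] [-0.05695876 -0.61372477 -0.53214732] 0.043907053293349325
```

View pics/o2.png

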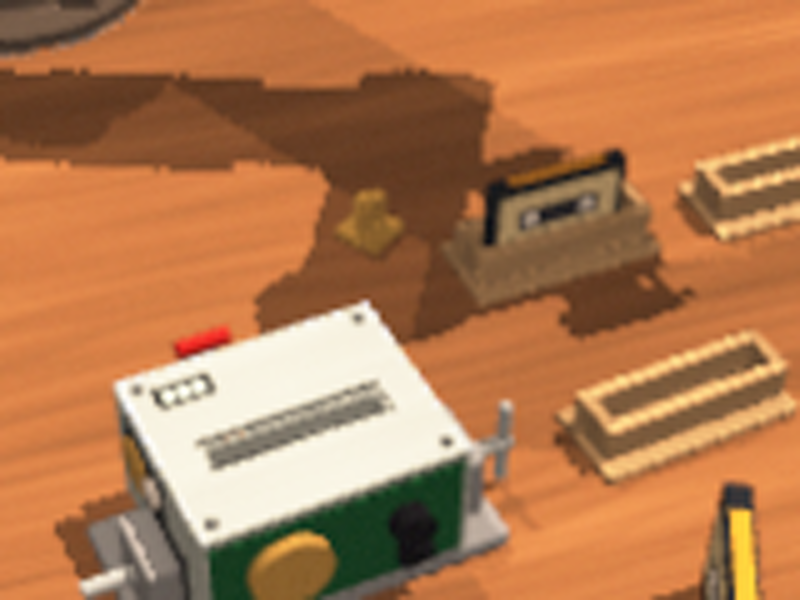

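View pics/o1.png

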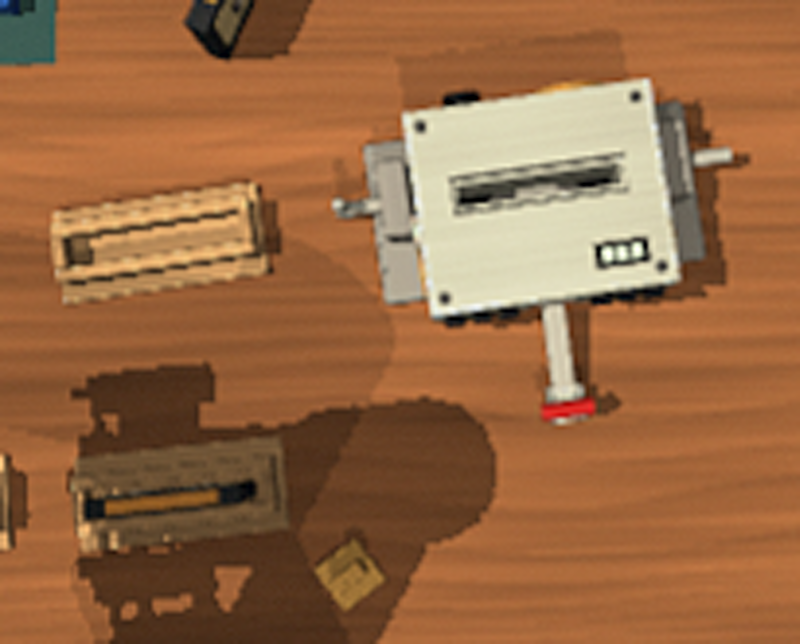

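```bash
python3 -c "
from plant import ctrl
print(ctrl.close_job())"
```

```text
the job is handed in; nothing more can be done
None
```

The cassette is out of the deck and standing upright in the slot of the nearest wooden stand. The job is handed in at about 25.6 s of the 72 s allowed.

- **Lever:** I pressed the red bar down from about 76 mm until it would go no further at 42 mm. The highest force I read there was 21 N vertical, about 23 N in total. I only get readings at the end of each move, so a brief higher peak can't be ruled out. Pressing again at 13 N and 17 N moved it no further, and the picture showed the cassette standing well clear of the chassis top.
- **Cassette:** I gripped it by its top edge at 11.8 mm opening and lifted it out. I lowered it until I felt the slot floor at 5.5 N, at the height expected, and let go. The last pictures show it upright in the slot and the deck slot empty.
- **Loose parts:** The brass head gauge looks undisturbed in the last pictures. I went nowhere near the other three, but did not compare their positions before and after.
- **What disagreed:** The two cameras differed by about 5 mm in y on where the deck was. I settled it by comparing the scene picture with the measured finger position, which matched the top camera. The tool also drifted about 2.5° off vertical during the moves, which did not affect the grip or the placing. During the first press the bar carried the finger about 6 mm sideways, so I lifted off, re-centred and pressed again.

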